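# Find the food-box lid that rocks and clip it home

## Task

Four food boxes stand on the tray and one of their lids is not clipped shut. Press down with the fingertips on the ends of the lids to find the one that rocks end to end, then push that lid down over its middle, where its clips are, until it is fully home like the others. Only touch and press: do not lift any lid or box, leave the boxes standing where they are, and do not disturb the bottle, jar and mug beside the tray.

Things in the scene. Friction and masses are not known exactly. Their poses are not given: they have to be found in the camera images.
- box_a: food box A, dark grey plastic, filled, about 0.8 kg, loose on the tray; rim 108 mm (its x) by 176 mm (its y, long side), 70 mm high to the rim. Origin at the centre of its underside, which stands 2 mm above the table; z up.
- box_b: food box B, dark grey plastic, filled, about 0.8 kg, loose on the tray; rim 108 mm (its x) by 176 mm (its y, long side), 70 mm high to the rim. Origin at the centre of its underside, which stands 2 mm above the table; z up.
- box_c: food box C, dark grey plastic, filled, about 0.8 kg, loose on the tray; rim 108 mm (its x) by 176 mm (its y, long side), 70 mm high to the rim. Origin at the centre of its underside, which stands 2 mm above the table; z up.
- box_d: food box D, dark grey plastic, filled, about 0.8 kg, loose on the tray; rim 108 mm (its x) by 176 mm (its y, long side), 70 mm high to the rim. Origin at the centre of its underside, which stands 2 mm above the table; z up.
- lid_a_top (a point): centre of the top of the lid of box_a. All four lids are alike: flat white plastic, 114 mm (own x, short) by 182 mm (own y, long), with a raised flat panel 86 x 152 mm on top; this point lies on that panel, z is the lid's upward normal. Each lid has two clips, at the middles of its long sides.
- lid_b_top (a point): centre of the top of the lid of box_b; a lid like lid_a. Any lid that is fully home has this point 77 mm above its box's underside (79 mm above the table), is parallel to its box and does not move when pressed.
- lid_c_top (a point): centre of the top of the lid of box_c; a lid like lid_a. Whichever lid is unclipped rides on its clips: its middle stands 3 to 3.5 mm high, level within 0.01 rad, the skirt hiding the gap. 1 N or less on an end (65 mm from the middle along y) tips it 0.035 to 0.04 rad about its x, until that end meets the rim; it stays tipped when let go.
- lid_d_top (a point): centre of the top of the lid of box_d; a lid like lid_a. To seat the unclipped lid, whichever it is, press its middle: above about 9 N it slides straight down, levels itself, stops solid and stays; allow 10 to 20 N. A light press on an end tips it but does not seat it.
- tray: aluminium sheet pan 330 mm (its x) by 457 mm (its y), 26 mm high at its edge, floor 2 mm thick, fixed to the table; the four boxes stand on it in two rows of two, long sides roughly along its y. Which box stands where varies. Origin at the centre of its underside.
- squeeze_bottle: bystander: clear squeeze bottle, 60 mm in diameter, 190 mm tall, beside the tray. Origin at the centre of its underside.
- mug: bystander: white mug, 82 mm in diameter, 95 mm tall, beside the tray. Origin at the centre of its underside.
- jar: bystander: amber glass jar, 68 mm in diameter, 100 mm tall, beside the tray. Origin at the centre of its underside.
Things that resemble listed ones, but are neither listed nor needed, are in the scene too. What is shaped like the box_c but green or red is not meant.

How it is judged:
By the outcome, as a careful person would: the job done as asked, in the order asked, and still so for the second after the job is handed in, with the robot touching nothing.
It also fails if it takes over 58 s, if anything falls off the work surface, if the arm or the gripper's body presses on something with over 40 N, if the wrist force passes 120 N, or if a joint passes its speed limit or range.

## Robot

A 7-joint arm with a two-finger parallel gripper is mounted at the origin on the work surface. World frame = base frame: x ahead of the robot, y to its left, z up, the work surface at z = 0. Lengths are in m, angles in degrees, forces in N, time in s.
With the tool pointing down it reaches from about 0.425 to 0.875 m from the base axis. Payload 4.7 kg.
Tool frame: the origin (TCP) lies on the centre line of the jaws, within the pads' length; the fingertips stand 8 mm ahead of it and the grasp point (between the pads) lies 11 mm behind it; z points along the fingers, y is the direction in which the jaws open and shut (so a half turn about z gives the same grasp; the last joint's range is limited). The gripper opens to 87 mm and grips with 3 to 60 N. Pads are 19 mm wide; open, the fingers measure 117 mm over their backs; the gripper's body (75 mm by 190 mm) begins 51 mm behind the grasp point.
Start: joints at [76.324, 18.392, -4.016, 83.108, 1.295, 78.541, -3.26], TCP at [0.163, -0.629, 0.231] pointing down, gripper open.
Joint ranges: [-163.93, 163.93], [-17.29, 119.83], [-79.2, 71.16], [3.27, 140.29], [-89.18, 269.18], [5.43, 117.66], [-154.24, 154.24]. Speed limits (degrees/s): [147.25, 147.25, 180, 180, 180, 180, 180].

## Interface

Orientations are given as [roll, pitch, yaw] about the fixed x, y, z axes, in that order (R = Rz(yaw) Ry(pitch) Rx(roll)).
In Python, from cell import status, vision, workorder gives the robot as it stands.
- The arm moves only by the tool step_arm, never from a script. Its argument "series" is a list of rows, each an object of numbers: "ax", "ay", "az": the turn, a rotation vector about the world's x, y, z in degrees; "x", "y", "z": the shift along the world's x, y, z in m; "claw": the opening in per cent of the stroke, from 0 (shut) to 100 (fully open). In form: [{"ax": .., "ay": .., "az": .., "x": .., "y": .., "z": .., "claw": ..}, ...]. A call has 1 to 12 rows; each row is the pose to reach, as a shift and turn from the pose commanded when the call began; what a row does not reach only later rows make up. A row lasts 1/10 s, in which the tool goes at most 50 mm and 8.59 degrees, less where a joint would pass 70% of its speed; a pose out of reach is approached as far as the arm can. A call with a gripper value outside its range is refused whole. The fingers move at their own pace and stop on an object; "squeeze" is the grip in N (left out, the last holds). Time passes only in rows, so rows that repeat a pose let the fingers close. It gives the time, the measured TCP pose, the force and the opening at its end, in the units of the state.
- status.get_obs(): the state, without advancing time (a new reading comes with each control period).
- vision.read_camera(name): name is "side" or "top"; returns the picture (480x640x3 uint8, red, green, blue); there is no depth.
- vision.camera_params(name): a dict with "fovy" (degrees; the focal length in pixels is half the picture's height over the tangent of half this angle, whatever the lens; pixels are square), "cx", "cy" (the principal point, pixels), "eye" and "orientation" of the camera in the world. Camera axes: x right, y down, z forward; pixel columns grow to the right and rows downward; lengths in m; the calibration is good to about 2 mm. A picture is of the moment at which its call begins. camera_params takes no time and is no camera call.
- workorder.sign_off(): hands the job in, once; it reports no verdict.
The state is a dict: "time_s": time; "qpos": joint angles; "joint_velocities": joint speeds; "effort": joint torques, N m; "tool_pos": TCP position; "tool_rot": TCP orientation; "force": force on the tool from outside, world axes, zero at the start; "wrist_torque": the same for the moment, N m; "grip_width": finger opening in m.
Only numpy, scipy, OpenCV 4.12 (cv2) and the standard library are available. Lean on these libraries where they do the work, as an engineer would, in place of code of your own. Each camera call takes 0.05 s, during which the arm holds its last target.

## Working session

There is one attempt and no reset: what is moved stays moved. The work goes in short steps, Python scripts to look and compute and a tool call to move; the robot and the scene stay as the last step left them, time stands still between calls to the robot, and variables do not carry over. Pictures are saved under pics/ and viewed, and the job is handed in when it is done.

Besides the shell and the picture viewer there is one more tool, called after "Call:" as a command line: name --argument value ..., lists and objects as JSON in quotes. step_arm: Moves the arm, as the interface text tells. Its arguments: {"type":"object","properties":{"series":{"type":"array"},"squeeze":{"type":"number"}},"required":["series"]}

```bash
ls; mkdir -p pics
python3 - <<'E'
from cell import status, vision
import cv2
print(status.get_obs())
for n in("side","top"):
    print(n,vision.camera_params(n))
    cv2.imwrite(f"pics/{n}0.png",vision.read_camera(n)[:,:,::-1])
E
```

```text
pics
{'time_s': 0.0, 'qpos': array([76.32360003, 18.43805191, -4.0157727 , 83.17507687,  1.2957186 ,
       78.53993793, -3.26050092]), 'joint_velocities': array([ 0.05362136, -0.04555627,  0.01550158,  0.03862133, -0.0770489 ,
       -0.10942193,  0.00112883]), 'effort': array([-7.81028521e-04, -4.91299438e+01, -4.04430740e-01, -3.12535250e+01,
       -6.39495696e-02,  4.35906218e-02,  1.52130874e-04]), 'tool_pos': array([ 0.16239021, -0.62883576,  0.22947142]), 'tool_rot': array([-1.79892217e+02,  6.36591169e-03,  1.44860308e+01]), 'force': array([ 0.27153791, -0.64076009, -0.60348486]), 'wrist_torque': array([-0.00194107, -0.01159973, -0.0098487 ]), 'grip_width': 0.0867610430937852}
side {'fovy': 44.61865084297463, 'cx': 315.54268816484193, 'cy': 229.81942221896904, 'eye': array([-0.19485554,  0.75146233,  1.33145998]), 'orientation': array([-1.38883500e+02, -8.20328885e-02, -1.40221314e+02])}
top {'fovy': 51.91506211483485, 'cx': 324.3011944682677, 'cy': 240.9367352309606, 'eye': array([ 0.30528311, -0.11917633,  1.45951514]), 'orientation': array([-171.93308978,    0.87525026,  -90.66365481])}
```

View pics/top0.png

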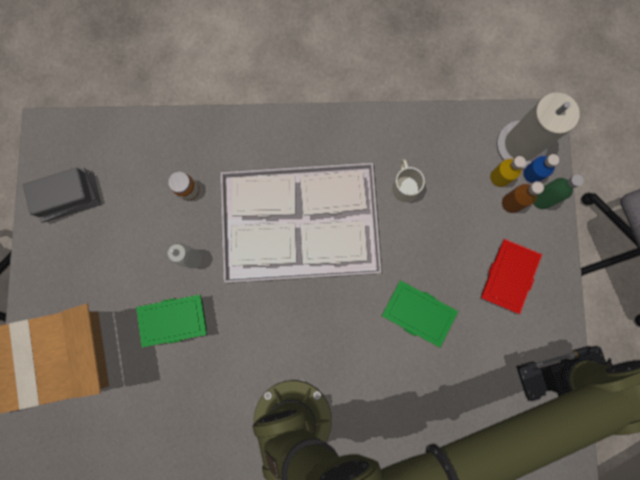

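View pics/side0.png

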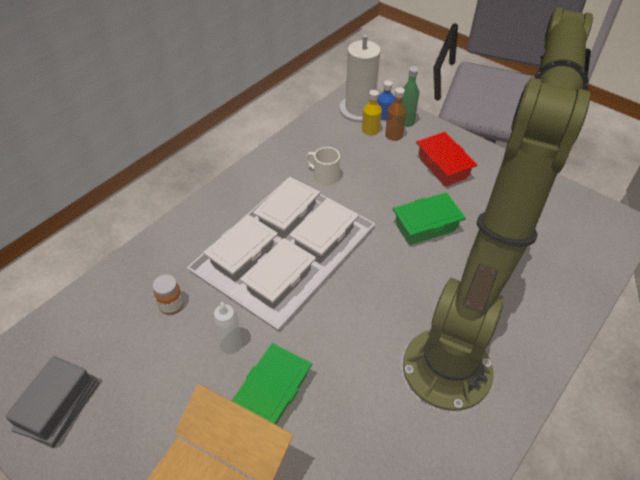

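The top view shows the four white lids at about (263,195), (334,192), (262,244) and (335,243), with the jar at (182,185), the bottle at (180,254) and the mug at (410,183). The side view shows the same group around (285,240). Next I'll zoom in and segment the lids.

```bash
cat > h.py <<'E'
import numpy as np,cv2
from scipy.spatial.transform import Rotation as R
from cell import vision
P={n:vision.camera_params(n) for n in("side","top")}
def ray(n,uv):
    p=P[n];f=240/np.tan(np.radians(p["fovy"]/2))
    uv=np.atleast_2d(uv).astype(float)
    d=np.c_[(uv[:,0]-p["cx"])/f,(uv[:,1]-p["cy"])/f,np.ones(len(uv))]
    d=d@R.from_euler("xyz",p["orientation"],degrees=True).as_matrix().T
    return p["eye"],d/np.linalg.norm(d,axis=1)[:,None]
def onz(n,uv,z):
    e,d=ray(n,uv);return e+d*((z-e[2])/d[:,2])[:,None]
def tri(u1,u2):
    e1,d1=ray("side",u1);e2,d2=ray("top",u2);d1=d1[0];d2=d2[0]
    s=np.linalg.lstsq(np.c_[d1,-d2],e2-e1,rcond=None)[0]
    a=e1+s[0]*d1;b=e2+s[1]*d2
    return (a+b)/2,np.linalg.norm(a-b)
E
python3 - <<'E'
import cv2
t=cv2.imread("pics/top0.png")[155:290,155:435]
s=cv2.imread("pics/side0.png")[140:360,150:400]
cv2.imwrite("pics/topz.png",cv2.resize(t,None,fx=2.8,fy=2.8,interpolation=2))
cv2.imwrite("pics/sidez.png",cv2.resize(s,None,fx=2.7,fy=2.7,interpolation=2))
E
```

```text
(no output)
```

View pics/topz.png

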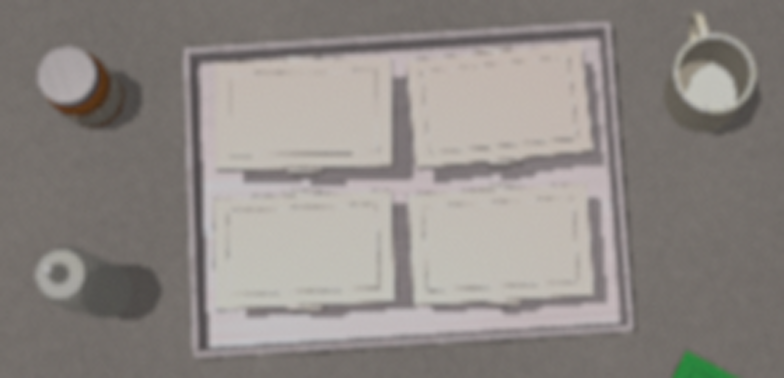

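View pics/sidez.png

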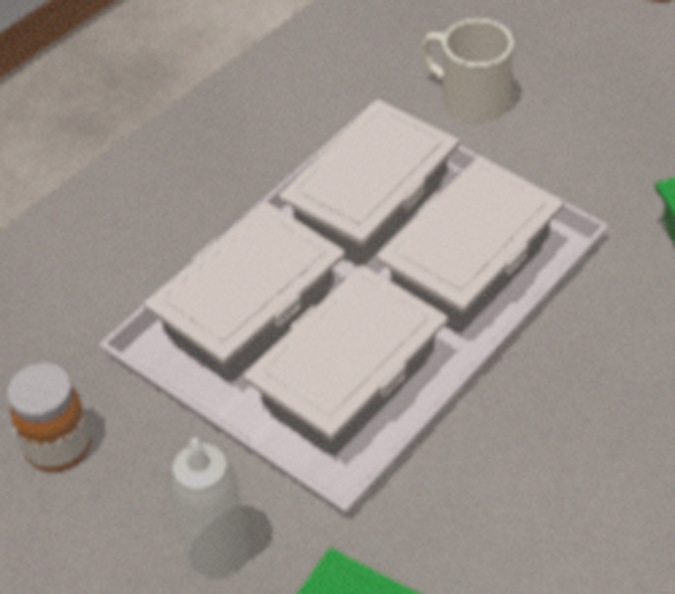

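Run:
```python
import numpy as np,cv2
from h import *
T=[[(218,62),(392,60),(391,164),(217,167)],[(412,62),(583,46),(592,152),(416,166)],[(215,197),(392,195),(393,299),(212,306)],[(414,193),(586,186),(593,297),(418,304)]]
# side corner order matched: far-left, far-right, near-right, near-left
S=[[(147,300),(268,205),(344,254),(224,360)],[(281,193),(379,99),(457,142),(361,245)],[(247,375),(369,270),(445,316),(331,434)],[(379,257),(477,157),(561,206),(461,310)]]
for k in range(4):
    t=np.array(T[k])/2.8+[155,155]; s=np.array(S[k])/2.7+[150,140]
    c=np.array([tri(a,b)[0] for a,b in zip(s,t)]);r=[tri(a,b)[1] for a,b in zip(s,t)]
    print(k+1,"tri centre",c.mean(0).round(4),"z",c[:,2].round(3),"gap",np.round(r,4))
    for n,u in(("top",t),("side",s)):
        w=onz(n,u,.076); L=(np.linalg.norm(w[0]-w[1])+np.linalg.norm(w[2]-w[3]))/2;W=(np.linalg.norm(w[1]-w[2])+np.linalg.norm(w[3]-w[0]))/2
        d=(w[0]-w[1])+(w[3]-w[2]);print("  ",n,w.mean(0)[:2].round(4),"L,W",round(L,3),round(W,3),"yaw of +y axis",np.degrees(np.arctan2(-d[0],d[1])).round(1))
im=cv2.imread("pics/top0.png").astype(int)
m=((im[:,:,1]-im[:,:,0])[155:290,155:435])
print(m[40,20:260:8],im[195,263],im[225,300],im[244,263])
big=np.clip((m+10)*8,0,255).astype(np.uint8);cv2.imwrite("pics/gb.png",cv2.resize(big,None,fx=2.8,fy=2.8,interpolation=2))
# bystanders
print("jar",tri((150+40/2.7,140+388/2.7),(155+67/2.8,155+74/2.8)),"bottle",tri((150+197/2.7,140+443/2.7),(155+60/2.8,155+273/2.8)),"mug",tri((150+480/2.7,140+42/2.7),(155+714/2.8,155+75/2.8)))
```

```text
1 tri centre [0.6385 0.0735 0.0673] z [0.073 0.065 0.067 0.065] gap [0.     0.001  0.0005 0.0013]
   top [0.6365 0.0725] L,W 0.179 0.11 yaw of +y axis -0.0
   side [0.6327 0.0783] L,W 0.176 0.112 yaw of +y axis -0.2
2 tri centre [ 0.644  -0.1285  0.0664] z [0.068 0.071 0.067 0.06 ] gap [0.0037 0.004  0.0045 0.0005]
   top [ 0.6406 -0.1293] L,W 0.179 0.111 yaw of +y axis 4.2
   side [ 0.6393 -0.1215] L,W 0.181 0.115 yaw of +y axis 5.6
3 tri centre [0.4958 0.0736 0.0697] z [0.069 0.065 0.072 0.073] gap [0.0023 0.0024 0.0016 0.003 ]
   top [0.4955 0.0732] L,W 0.182 0.109 yaw of +y axis 0.7
   side [0.4915 0.0767] L,W 0.179 0.105 yaw of +y axis 1.0
4 tri centre [ 0.5001 -0.1281  0.0661] z [0.063 0.073 0.068 0.061] gap [0.0005 0.0057 0.0054 0.0042]
   top [ 0.4971 -0.1292] L,W 0.176 0.113 yaw of +y axis 1.5
   side [ 0.4965 -0.1206] L,W 0.18 0.113 yaw of +y axis 3.4
[ 5 19  6  3  4  5 -1  2  7  8  8  8  8  7  7  2  8  8  9  7  7  8  7  7
 -2  0  3  4  9  7] [178 186 194] [177 178 186] [182 190 193]
jar (array([0.6770544 , 0.31358187, 0.09311935]), np.float64(0.0003626301124243821)) bottle (array([0.46576492, 0.29133791, 0.17328836]), np.float64(0.008019048068686543)) mug (array([ 0.66608809, -0.34614934,  0.09141158]), np.float64(0.0002566978915837156))
```

View pics/gb.png

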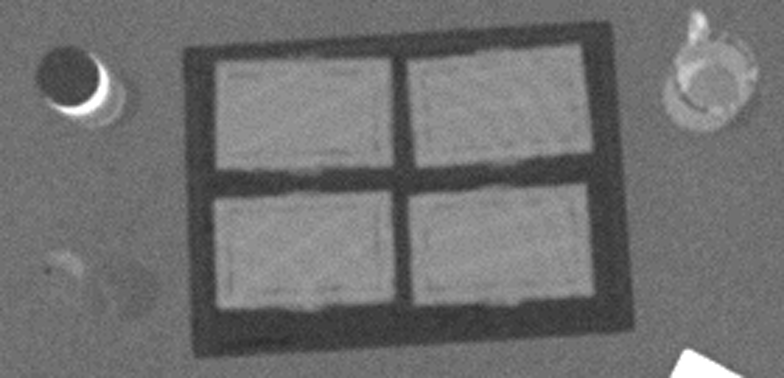

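The green-minus-blue picture separates all four lids cleanly from the tray, so I'll measure from masks in both views.

```bash
cat > seg.py <<'E'
from h import *
def lids(n,im):  # im RGB -> minAreaRect-like corners in px from G-B mask
    im=cv2.GaussianBlur(im.astype(np.float32),(0,0),1.0)
    g=im[:,:,1]-im[:,:,2]; out=[]
    x0,y0,x1,y1=(225,165,375,280) if n=="top" else (190,165,372,325)
    v=im.min(2)
    rg=im[:,:,0]-im[:,:,1]
    m=np.zeros(g.shape,np.uint8); m[y0:y1,x0:x1]=((g>3.2)&(v>135))[y0:y1,x0:x1]
    m=cv2.morphologyEx(m,cv2.MORPH_CLOSE,np.ones((3,3)));m=cv2.morphologyEx(m,cv2.MORPH_OPEN,np.ones((9,9)))
    cs=[c for c in cv2.findContours(m,cv2.RETR_EXTERNAL,cv2.CHAIN_APPROX_NONE)[0] if cv2.contourArea(c)>1000]
    return m,cs
E
python3 - <<'E'
from seg import *
for n in("top","side"):
    im=cv2.imread(f"pics/{n}0.png")[:,:,::-1]
    m,cs=lids(n,im)
    for c in cs:
        M=cv2.moments(c);u=(M["m10"]/M["m00"],M["m01"]/M["m00"])
        w=onz(n,c[:,0],.075)[:,:2].astype(np.float32)
        r=cv2.minAreaRect(w);print(n,np.round(u,1),cv2.contourArea(c),onz(n,u,.075)[0].round(4),"rect",np.round(r[0],4),np.round(r[1],3),round(r[2],1))
    cv2.imwrite(f"pics/m{n}.png",m*255)
E
```

```text
top [263.3 244.1] 2423.5 [0.4952 0.0729 0.075 ] rect [0.4957 0.073 ] [0.18  0.115] 89.8
top [333.4 242.1] 2461.5 [ 0.498  -0.1262  0.075 ] rect [ 0.4973 -0.1258] [0.118 0.183] 1.3
top [263.  195.4] 2361.5 [0.6367 0.0747 0.075 ] rect [0.6368 0.0753] [0.18  0.116] 89.8
top [332.7 192.6] 2342.5 [ 0.6417 -0.1262  0.075 ] rect [ 0.6426 -0.1263] [0.117 0.182] 3.6
side [207.8 304.3] 1372.5 [0.5554 0.2795 0.075 ] rect [0.5537 0.2615] [0.119 0.146] 47.8
side [343.9 294.7] 3567.0 [0.3056 0.0322 0.075 ] rect [0.3488 0.0144] [0.189 0.272] 36.2
side [277.4 269.2] 2256.0 [0.4942 0.0813 0.075 ] rect [0.4957 0.0769] [0.123 0.186] 2.9
side [337.3 208.9] 3539.5 [ 0.5086 -0.1965  0.075 ] rect [ 0.5045 -0.2203] [0.177 0.386] 13.8
side [247.7 211.1] 8424.0 [ 0.7049 -0.0209  0.075 ] rect [ 0.7429 -0.0404] [0.33 0.48] 1.7
```

Call:
step_arm --series '[{"x":0.03,"y":0.037,"az":6.5,"claw":0},{"x":0.06,"y":0.075,"az":13},{"x":0.09,"y":0.112,"az":19.5},{"x":0.12,"y":0.15,"az":26},{"x":0.15,"y":0.19,"az":32.5},{"x":0.18,"y":0.23,"az":39},{"x":0.21,"y":0.27,"az":45.5},{"x":0.24,"y":0.31,"az":52},{"x":0.27,"y":0.35,"az":58.5},{"x":0.3,"y":0.39,"az":65},{"x":0.335,"y":0.439,"az":71.5},{"x":0.335,"y":0.439,"az":75.5}]' --squeeze 10

```text
invalid input
```

Call:
step_arm --series '[{"ax":0,"ay":0,"az":6.5,"x":0.03,"y":0.037,"z":0,"claw":0},{"ax":0,"ay":0,"az":13,"x":0.06,"y":0.075,"z":0,"claw":0},{"ax":0,"ay":0,"az":19.5,"x":0.09,"y":0.112,"z":0,"claw":0},{"ax":0,"ay":0,"az":26,"x":0.12,"y":0.15,"z":0,"claw":0},{"ax":0,"ay":0,"az":32.5,"x":0.15,"y":0.19,"z":0,"claw":0},{"ax":0,"ay":0,"az":39,"x":0.18,"y":0.23,"z":0,"claw":0},{"ax":0,"ay":0,"az":45.5,"x":0.21,"y":0.27,"z":0,"claw":0},{"ax":0,"ay":0,"az":52,"x":0.24,"y":0.31,"z":0,"claw":0},{"ax":0,"ay":0,"az":58.5,"x":0.27,"y":0.35,"z":0,"claw":0},{"ax":0,"ay":0,"az":65,"x":0.3,"y":0.39,"z":0,"claw":0},{"ax":0,"ay":0,"az":71.5,"x":0.335,"y":0.439,"z":0,"claw":0},{"ax":0,"ay":0,"az":75.5,"x":0.335,"y":0.439,"z":0,"claw":0}]' --squeeze 10

```text
time_s: 1.3
tool_pos: [0.5007, -0.183, 0.2307]
tool_rot: [179.9, -0.2, 90.8]
force: [0.3, 0.3, 0.4]
grip_width: 0.0026
```

Call:
step_arm --series '[{"ax":0,"ay":0,"az":0,"x":0,"y":0,"z":-0.04,"claw":0},{"ax":0,"ay":0,"az":0,"x":0,"y":0,"z":-0.08,"claw":0},{"ax":0,"ay":0,"az":0,"x":0,"y":0,"z":-0.12,"claw":0},{"ax":0,"ay":0,"az":0,"x":0,"y":0,"z":-0.13,"claw":0},{"ax":0,"ay":0,"az":0,"x":0,"y":0,"z":-0.13,"claw":0}]'

```text
time_s: 1.8
tool_pos: [0.4963, -0.1898, 0.0992]
tool_rot: [-179.8, -0.1, 90.0]
force: [0.1, 0.4, 1.3]
grip_width: 0.0004
```

Run:
```python
from cell import status, vision
import cv2
for n in("side","top"):
    cv2.imwrite(f"pics/{n}1.png",vision.read_camera(n)[:,:,::-1])
    o=status.get_obs();print(o["tool_pos"],o["force"],o["time_s"])
s=cv2.imread("pics/side1.png")[140:360,150:400]
t=cv2.imread("pics/top1.png")[155:290,155:435]
cv2.imwrite("pics/sidez1.png",cv2.resize(s,None,fx=2.7,fy=2.7,interpolation=2))
cv2.imwrite("pics/topz1.png",cv2.resize(t,None,fx=2.8,fy=2.8,interpolation=2))
```

```text
[ 0.4978109  -0.19038903  0.10109243] [0.60191397 0.21106287 0.24028755] 1.85
[ 0.49872098 -0.19074243  0.1022298 ] [ 0.05210522 -0.20563638 -0.09241422] 1.9
```

View pics/sidez1.png

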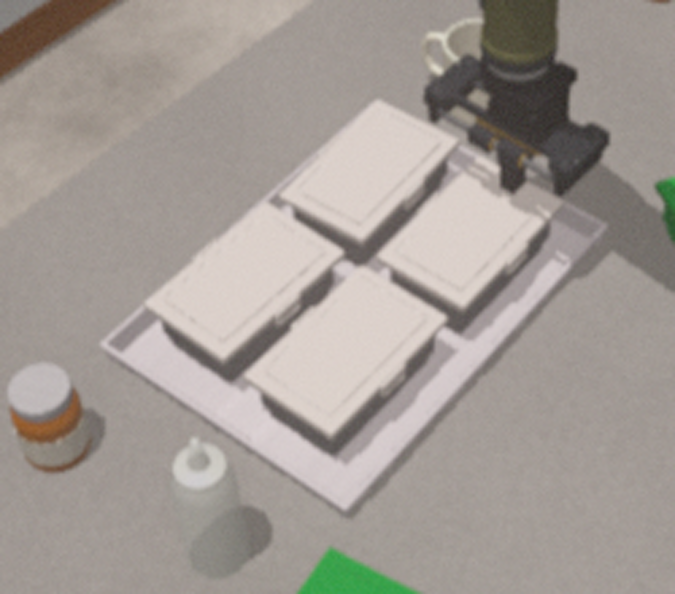

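Side view: the closed fingertips are at about (515,190) in the zoom, over the end of the near-right lid (lid 4) nearest the mug. I'll probe down in small steps.

Call:
step_arm --series '[{"ax":0,"ay":0,"az":0,"x":0,"y":0,"z":-0.008,"claw":0},{"ax":0,"ay":0,"az":0,"x":0,"y":0,"z":-0.011,"claw":0},{"ax":0,"ay":0,"az":0,"x":0,"y":0,"z":-0.011,"claw":0}]'

```text
time_s: 2.2
tool_pos: [0.4977, -0.1905, 0.0899]
tool_rot: [180.0, 0.0, 90.0]
force: [0.6, -0.1, -0.0]
grip_width: 0.0004
```

Call:
step_arm --series '[{"ax":0,"ay":0,"az":0,"x":0,"y":0,"z":-0.001,"claw":0},{"ax":0,"ay":0,"az":0,"x":0,"y":0,"z":-0.001,"claw":0}]'

```text
time_s: 2.4
tool_pos: [0.4977, -0.1905, 0.0888]
tool_rot: [180.0, 0.0, 90.0]
force: [-0.5, -0.3, 0.6]
grip_width: 0.0006
```

Call:
step_arm --series '[{"ax":0,"ay":0,"az":0,"x":0,"y":0,"z":-0.001,"claw":0},{"ax":0,"ay":0,"az":0,"x":0,"y":0,"z":-0.001,"claw":0}]'

```text
time_s: 2.6
tool_pos: [0.4978, -0.1905, 0.0884]
tool_rot: [180.0, 0.0, 90.0]
force: [-2.0, 0.2, 3.2]
grip_width: 0.001
```

Call:
step_arm --series '[{"ax":0,"ay":0,"az":0,"x":0,"y":0,"z":-0.001,"claw":0},{"ax":0,"ay":0,"az":0,"x":0,"y":0,"z":-0.001,"claw":0}]'

```text
time_s: 2.8
tool_pos: [0.4978, -0.1906, 0.0882]
tool_rot: [180.0, 0.1, 90.0]
force: [-3.6, 0.9, 10.3]
grip_width: 0.0005
```

Call:
step_arm --series '[{"ax":0,"ay":0,"az":0,"x":0,"y":0,"z":0.013,"claw":0},{"ax":0,"ay":0,"az":0,"x":0,"y":0.04,"z":0.02,"claw":0},{"ax":0,"ay":0,"az":0,"x":-0.003,"y":0.08,"z":0.02,"claw":0},{"ax":0,"ay":0,"az":0,"x":-0.003,"y":0.12,"z":0.02,"claw":0},{"ax":0,"ay":0,"az":0,"x":-0.003,"y":0.13,"z":0.012,"claw":0},{"ax":0,"ay":0,"az":0,"x":-0.003,"y":0.13,"z":0.008,"claw":0},{"ax":0,"ay":0,"az":0,"x":-0.003,"y":0.13,"z":0.008,"claw":0}]'

```text
time_s: 3.5
tool_pos: [0.494, -0.0616, 0.094]
tool_rot: [-179.9, 0.0, 89.9]
force: [-0.4, -0.3, 0.9]
grip_width: 0.0003
```

Call:
step_arm --series '[{"ax":0,"ay":0,"az":0,"x":0,"y":0,"z":-0.002,"claw":0},{"ax":0,"ay":0,"az":0,"x":0,"y":0,"z":-0.002,"claw":0}]'

```text
time_s: 3.7
tool_pos: [0.4945, -0.062, 0.0924]
tool_rot: [-180.0, 0.0, 89.8]
force: [0.4, 0.8, -1.3]
grip_width: 0.0002
```

Call:
step_arm --series '[{"ax":0,"ay":0,"az":0,"x":0,"y":0,"z":-0.002,"claw":0},{"ax":0,"ay":0,"az":0,"x":0,"y":0,"z":-0.002,"claw":0}]'

```text
time_s: 3.9
tool_pos: [0.4945, -0.061, 0.0904]
tool_rot: [-180.0, -0.0, 89.9]
force: [0.1, -1.5, 0.5]
grip_width: 0.0007
```

Call:
step_arm --series '[{"ax":0,"ay":0,"az":0,"x":0,"y":0,"z":-0.001,"claw":0},{"ax":0,"ay":0,"az":0,"x":0,"y":0,"z":-0.001,"claw":0}]'

```text
time_s: 4.1
tool_pos: [0.4946, -0.0604, 0.0895]
tool_rot: [180.0, 0.0, 90.0]
force: [0.5, -0.1, 1.3]
grip_width: 0.0004
```

Call:
step_arm --series '[{"ax":0,"ay":0,"az":0,"x":0,"y":0,"z":-0.001,"claw":0},{"ax":0,"ay":0,"az":0,"x":0,"y":0,"z":-0.001,"claw":0}]'

```text
time_s: 4.3
tool_pos: [0.4946, -0.0603, 0.0887]
tool_rot: [180.0, 0.0, 90.0]
force: [-0.3, -0.8, 1.1]
grip_width: 0.0003
```

Call:
step_arm --series '[{"ax":0,"ay":0,"az":0,"x":0,"y":0,"z":-0.001,"claw":0},{"ax":0,"ay":0,"az":0,"x":0,"y":0,"z":-0.001,"claw":0}]'

```text
time_s: 4.5
tool_pos: [0.4947, -0.0603, 0.0884]
tool_rot: [-180.0, 0.0, 90.0]
force: [-2.3, 0.4, 7.0]
grip_width: 0.0002
```

Call:
step_arm --series '[{"ax":0,"ay":0,"az":0,"x":0,"y":0,"z":0,"claw":0}]'

```text
time_s: 4.6
tool_pos: [0.4947, -0.0603, 0.0884]
tool_rot: [180.0, 0.0, 90.0]
force: [-3.1, 0.6, 7.2]
grip_width: 0.0001
```

Call:
step_arm --series '[{"ax":0,"ay":0,"az":0,"x":0,"y":0,"z":0,"claw":0}]'

```text
time_s: 4.7
tool_pos: [0.4947, -0.0603, 0.0885]
tool_rot: [180.0, 0.0, 90.0]
force: [-3.0, 0.6, 7.8]
grip_width: 0.0003
```

Call:
step_arm --series '[{"ax":0,"ay":0,"az":0,"x":0,"y":0,"z":0.013,"claw":0},{"ax":0,"ay":0,"az":0,"x":0,"y":0.035,"z":0.02,"claw":0},{"ax":0,"ay":0,"az":0,"x":0,"y":0.07,"z":0.012,"claw":0},{"ax":0,"ay":0,"az":0,"x":0,"y":0.07,"z":0.005,"claw":0},{"ax":0,"ay":0,"az":0,"x":0,"y":0.07,"z":0.005,"claw":0}]'

```text
time_s: 5.2
tool_pos: [0.494, 0.0103, 0.0922]
tool_rot: [-179.9, 0.0, 90.1]
force: [-0.1, -0.5, -0.3]
grip_width: 0.001
```

Call:
step_arm --series '[{"ax":0,"ay":0,"az":0,"x":0,"y":0,"z":-0.002,"claw":0},{"ax":0,"ay":0,"az":0,"x":0,"y":0,"z":-0.002,"claw":0}]'

```text
time_s: 5.4
tool_pos: [0.4946, 0.0084, 0.0906]
tool_rot: [-180.0, 0.0, 89.9]
force: [0.2, -0.1, 0.1]
grip_width: 0.0002
```

Call:
step_arm --series '[{"ax":0,"ay":0,"az":0,"x":0,"y":0,"z":-0.001,"claw":0},{"ax":0,"ay":0,"az":0,"x":0,"y":0,"z":-0.001,"claw":0}]'

```text
time_s: 5.6
tool_pos: [0.4946, 0.009, 0.0896]
tool_rot: [180.0, 0.0, 89.9]
force: [0.4, -0.3, -0.0]
grip_width: 0.0006
```

Call:
step_arm --series '[{"ax":0,"ay":0,"az":0,"x":0,"y":0,"z":-0.001,"claw":0},{"ax":0,"ay":0,"az":0,"x":0,"y":0,"z":-0.001,"claw":0}]'

```text
time_s: 5.8
tool_pos: [0.4945, 0.0095, 0.0885]
tool_rot: [-180.0, 0.0, 90.0]
force: [0.7, -0.1, -0.5]
grip_width: 0.0006
```

Call:
step_arm --series '[{"ax":0,"ay":0,"az":0,"x":0,"y":0,"z":-0.001,"claw":0},{"ax":0,"ay":0,"az":0,"x":0,"y":0,"z":-0.001,"claw":0}]'

```text
time_s: 6.0
tool_pos: [0.4945, 0.0096, 0.0875]
tool_rot: [180.0, 0.0, 90.0]
force: [0.1, 0.1, 0.3]
grip_width: 0.0002
```

Call:
step_arm --series '[{"ax":0,"ay":0,"az":0,"x":0,"y":0,"z":-0.001,"claw":0},{"ax":0,"ay":0,"az":0,"x":0,"y":0,"z":-0.001,"claw":0}]'

```text
time_s: 6.2
tool_pos: [0.4946, 0.0096, 0.0874]
tool_rot: [-180.0, 0.0, 90.0]
force: [-3.0, -0.3, 7.0]
grip_width: 0.0004
```

Run:
```python
from cell import status, vision
import cv2
cv2.imwrite("pics/side2.png",vision.read_camera("side")[:,:,::-1])
o=status.get_obs();print(o["tool_pos"],o["force"],o["time_s"])
a=cv2.imread("pics/side0.png")[190:265,285:365];b=cv2.imread("pics/side2.png")[190:265,285:365]
c=cv2.imread("pics/side1.png")[190:265,285:365]
cv2.imwrite("pics/cmp.png",cv2.resize(cv2.hconcat([a,c,b]),None,fx=3.3,fy=3.3,interpolation=2))
```

```text
[0.49459402 0.00964886 0.08739941] [-2.78980569 -0.55289386  6.5533137 ] 6.25
```

View pics/cmp.png

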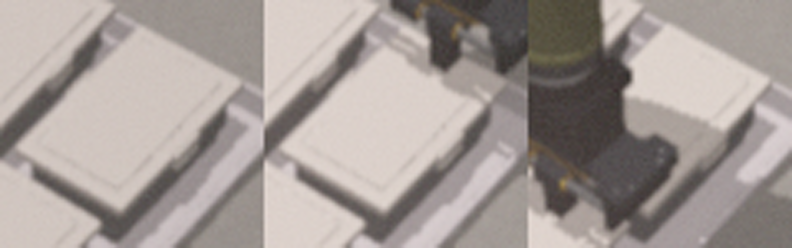

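Lid 3 stops hard about 1 mm lower than either end of lid 4, so lid 4 is the suspect. The picture is mostly blocked by the arm. I'll probe the other lids to confirm.

Call:
step_arm --series '[{"ax":0,"ay":0,"az":0,"x":0,"y":0,"z":0.013,"claw":0},{"ax":0,"ay":0,"az":0,"x":0,"y":0.045,"z":0.018,"claw":0},{"ax":0,"ay":0,"az":0,"x":0,"y":0.09,"z":0.018,"claw":0},{"ax":0,"ay":0,"az":0,"x":-0.001,"y":0.13,"z":0.013,"claw":0},{"ax":0,"ay":0,"az":0,"x":-0.001,"y":0.13,"z":0.006,"claw":0},{"ax":0,"ay":0,"az":0,"x":-0.001,"y":0.13,"z":0.003,"claw":0},{"ax":0,"ay":0,"az":0,"x":-0.001,"y":0.13,"z":0.003,"claw":0}]'

```text
time_s: 6.95
tool_pos: [0.4934, 0.1381, 0.0892]
tool_rot: [-179.9, 0.1, 89.9]
force: [-0.5, -1.0, -0.2]
grip_width: -0.0
```

Call:
step_arm --series '[{"ax":0,"ay":0,"az":0,"x":0,"y":0,"z":-0.001,"claw":0},{"ax":0,"ay":0,"az":0,"x":0,"y":0,"z":-0.0015,"claw":0},{"ax":0,"ay":0,"az":0,"x":0,"y":0,"z":-0.0015,"claw":0}]'

```text
time_s: 7.25
tool_pos: [0.4938, 0.1387, 0.0882]
tool_rot: [180.0, 0.0, 89.9]
force: [0.4, -0.4, -0.1]
grip_width: 0.0003
```

Call:
step_arm --series '[{"ax":0,"ay":0,"az":0,"x":0,"y":0,"z":-0.001,"claw":0},{"ax":0,"ay":0,"az":0,"x":0,"y":0,"z":-0.001,"claw":0}]'

```text
time_s: 7.45
tool_pos: [0.4939, 0.1392, 0.0874]
tool_rot: [180.0, 0.0, 90.0]
force: [-0.1, -1.3, 3.4]
grip_width: 0.0006
```

Call:
step_arm --series '[{"ax":0,"ay":0,"az":0,"x":0,"y":0,"z":-0.0007,"claw":0},{"ax":0,"ay":0,"az":0,"x":0,"y":0,"z":-0.0007,"claw":0}]'

```text
time_s: 7.65
tool_pos: [0.4939, 0.1392, 0.0874]
tool_rot: [180.0, 0.1, 90.0]
force: [-3.2, -2.1, 8.3]
grip_width: 0.0004
```

Call:
step_arm --series '[{"ax":0,"ay":0,"az":0,"x":0,"y":0,"z":0.016,"claw":0},{"ax":0,"ay":0,"az":0,"x":0.045,"y":0,"z":0.02,"claw":0},{"ax":0,"ay":0,"az":0,"x":0.09,"y":0,"z":0.02,"claw":0},{"ax":0,"ay":0,"az":0,"x":0.13,"y":0,"z":0.016,"claw":0},{"ax":0,"ay":0,"az":0,"x":0.142,"y":0,"z":0.008,"claw":0},{"ax":0,"ay":0,"az":0,"x":0.142,"y":0,"z":0.004,"claw":0},{"ax":0,"ay":0,"az":0,"x":0.142,"y":0,"z":0.004,"claw":0}]'

```text
time_s: 8.35
tool_pos: [0.6341, 0.1399, 0.089]
tool_rot: [-179.8, -0.0, 90.0]
force: [-0.3, 0.5, -0.1]
grip_width: 0.0006
```

Call:
step_arm --series '[{"ax":0,"ay":0,"az":0,"x":0,"y":0,"z":-0.001,"claw":0},{"ax":0,"ay":0,"az":0,"x":0,"y":0,"z":-0.002,"claw":0},{"ax":0,"ay":0,"az":0,"x":0,"y":0,"z":-0.002,"claw":0}]'

```text
time_s: 8.65
tool_pos: [0.6351, 0.1396, 0.0889]
tool_rot: [180.0, 0.0, 90.0]
force: [0.1, -0.3, -0.3]
grip_width: 0.0003
```

Call:
step_arm --series '[{"ax":0,"ay":0,"az":0,"x":0,"y":0,"z":-0.001,"claw":0},{"ax":0,"ay":0,"az":0,"x":0,"y":0,"z":-0.001,"claw":0}]'

```text
time_s: 8.85
tool_pos: [0.6355, 0.1395, 0.0876]
tool_rot: [180.0, 0.0, 90.0]
force: [0.6, -0.1, -0.1]
grip_width: 0.0006
```

Call:
step_arm --series '[{"ax":0,"ay":0,"az":0,"x":0,"y":0,"z":-0.0007,"claw":0},{"ax":0,"ay":0,"az":0,"x":0,"y":0,"z":-0.0007,"claw":0}]'

```text
time_s: 9.05
tool_pos: [0.6355, 0.1395, 0.0875]
tool_rot: [180.0, 0.0, 90.0]
force: [-2.8, -0.8, 5.0]
grip_width: 0.0006
```

Call:
step_arm --series '[{"ax":0,"ay":0,"az":0,"x":0,"y":0,"z":0.014,"claw":0},{"ax":0,"ay":0,"az":0,"x":0,"y":-0.045,"z":0.018,"claw":0},{"ax":0,"ay":0,"az":0,"x":0,"y":-0.09,"z":0.018,"claw":0},{"ax":0,"ay":0,"az":0,"x":0,"y":-0.13,"z":0.014,"claw":0},{"ax":0,"ay":0,"az":0,"x":0,"y":-0.13,"z":0.006,"claw":0},{"ax":0,"ay":0,"az":0,"x":0,"y":-0.13,"z":0.003,"claw":0},{"ax":0,"ay":0,"az":0,"x":0,"y":-0.13,"z":0.003,"claw":0}]'

```text
time_s: 9.75
tool_pos: [0.6353, 0.0114, 0.0897]
tool_rot: [-180.0, -0.1, 90.1]
force: [0.2, 0.3, -0.2]
grip_width: 0.0003
```

Call:
step_arm --series '[{"ax":0,"ay":0,"az":0,"x":0,"y":0,"z":-0.001,"claw":0},{"ax":0,"ay":0,"az":0,"x":0,"y":0,"z":-0.002,"claw":0},{"ax":0,"ay":0,"az":0,"x":0,"y":0,"z":-0.002,"claw":0}]'

```text
time_s: 10.05
tool_pos: [0.6356, 0.0108, 0.0878]
tool_rot: [180.0, -0.0, 90.1]
force: [-0.3, -0.4, -0.5]
grip_width: 0.0006
```

Call:
step_arm --series '[{"ax":0,"ay":0,"az":0,"x":0,"y":0,"z":-0.001,"claw":0},{"ax":0,"ay":0,"az":0,"x":0,"y":0,"z":-0.001,"claw":0}]'

```text
time_s: 10.25
tool_pos: [0.6357, 0.0105, 0.0875]
tool_rot: [180.0, -0.0, 90.0]
force: [-2.5, 0.5, 3.6]
grip_width: 0.0005
```

Call:
step_arm --series '[{"ax":0,"ay":0,"az":0,"x":0,"y":0,"z":0.015,"claw":0},{"ax":0,"ay":0,"az":0,"x":0,"y":-0.04,"z":0.02,"claw":0},{"ax":0,"ay":0,"az":0,"x":0,"y":-0.07,"z":0.015,"claw":0},{"ax":0,"ay":0,"az":0,"x":0.001,"y":-0.07,"z":0.008,"claw":0},{"ax":0,"ay":0,"az":0,"x":0.001,"y":-0.07,"z":0.004,"claw":0},{"ax":0,"ay":0,"az":0,"x":0.001,"y":-0.07,"z":0.003,"claw":0}]'

```text
time_s: 10.85
tool_pos: [0.6363, -0.059, 0.0895]
tool_rot: [-180.0, -0.1, 90.1]
force: [-0.2, 0.2, -0.0]
grip_width: 0.0003
```

Call:
step_arm --series '[{"ax":0,"ay":0,"az":0,"x":0,"y":0,"z":-0.001,"claw":0},{"ax":0,"ay":0,"az":0,"x":0,"y":0,"z":-0.002,"claw":0},{"ax":0,"ay":0,"az":0,"x":0,"y":0,"z":-0.002,"claw":0}]'

```text
time_s: 11.15
tool_pos: [0.6366, -0.0595, 0.0878]
tool_rot: [180.0, -0.0, 90.1]
force: [-0.3, -0.9, 0.4]
grip_width: 0.0005
```

Call:
step_arm --series '[{"ax":0,"ay":0,"az":0,"x":0,"y":0,"z":-0.001,"claw":0},{"ax":0,"ay":0,"az":0,"x":0,"y":0,"z":-0.001,"claw":0}]'

```text
time_s: 11.35
tool_pos: [0.6368, -0.0597, 0.0875]
tool_rot: [180.0, -0.0, 90.0]
force: [-1.8, 1.0, 4.1]
grip_width: 0.0005
```

Call:
step_arm --series '[{"ax":0,"ay":0,"az":0,"x":0,"y":0,"z":0.014,"claw":0},{"ax":0,"ay":0,"az":0,"x":0.003,"y":-0.045,"z":0.018,"claw":0},{"ax":0,"ay":0,"az":0,"x":0.006,"y":-0.09,"z":0.018,"claw":0},{"ax":0,"ay":0,"az":0,"x":0.009,"y":-0.13,"z":0.014,"claw":0},{"ax":0,"ay":0,"az":0,"x":0.009,"y":-0.13,"z":0.006,"claw":0},{"ax":0,"ay":0,"az":0,"x":0.009,"y":-0.13,"z":0.003,"claw":0},{"ax":0,"ay":0,"az":0,"x":0.009,"y":-0.13,"z":0.003,"claw":0}]'

```text
time_s: 12.05
tool_pos: [0.6454, -0.1885, 0.0895]
tool_rot: [-180.0, -0.1, 90.1]
force: [-0.7, 0.2, 0.2]
grip_width: 0.0007
```

Call:
step_arm --series '[{"ax":0,"ay":0,"az":0,"x":0,"y":0,"z":-0.001,"claw":0},{"ax":0,"ay":0,"az":0,"x":0,"y":0,"z":-0.002,"claw":0},{"ax":0,"ay":0,"az":0,"x":0,"y":0,"z":-0.002,"claw":0}]'

```text
time_s: 12.35
tool_pos: [0.6458, -0.1894, 0.088]
tool_rot: [180.0, 0.0, 90.1]
force: [0.0, -0.2, -0.2]
grip_width: 0.0005
```

Call:
step_arm --series '[{"ax":0,"ay":0,"az":0,"x":0,"y":0,"z":-0.001,"claw":0},{"ax":0,"ay":0,"az":0,"x":0,"y":0,"z":-0.001,"claw":0}]'

```text
time_s: 12.55
tool_pos: [0.6459, -0.1897, 0.0875]
tool_rot: [180.0, -0.0, 90.0]
force: [-1.3, 0.8, 3.4]
grip_width: 0.0005
```

Run:
```python
from cell import status, vision
import cv2
cv2.imwrite("pics/side3.png",vision.read_camera("side")[:,:,::-1])
o=status.get_obs();print(o["tool_pos"],o["force"],o["time_s"])
a=cv2.imread("pics/side0.png")[190:265,285:365];b=cv2.imread("pics/side3.png")[190:265,285:365]
cv2.imwrite("pics/cmp3.png",cv2.resize(cv2.hconcat([a,b]),None,fx=5,fy=5,interpolation=2))
```

```text
[ 0.64587278 -0.18967892  0.08749645] [-2.16687815  1.21786036  4.85575082] 12.6
```

View pics/cmp3.png

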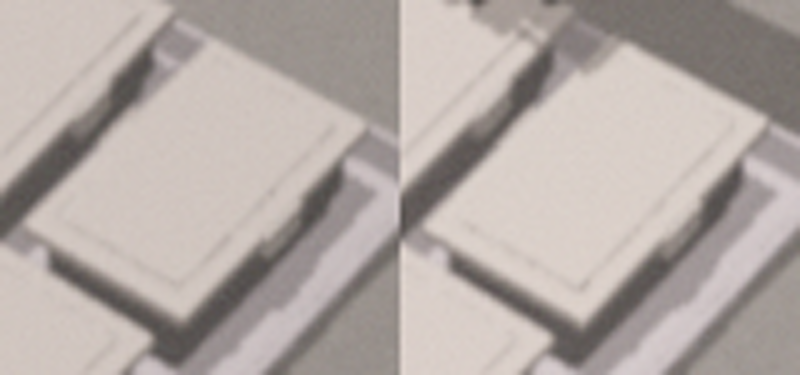

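The right panel shows lid 4 tipped: its near corner dropped from about (180,320) to (185,328), and its mug-side edge rose. The other three lids stop solid at 87.5 mm at both ends, while lid 4 stops at 88.4 mm at both ends. So lid 4 is the rocking one, and I'll press its middle.

Call:
step_arm --series '[{"ax":0,"ay":0,"az":0,"x":0,"y":0,"z":0.016,"claw":0},{"ax":0,"ay":0,"az":0,"x":-0.04,"y":0.018,"z":0.022,"claw":0},{"ax":0,"ay":0,"az":0,"x":-0.08,"y":0.036,"z":0.022,"claw":0},{"ax":0,"ay":0,"az":0,"x":-0.12,"y":0.054,"z":0.022,"claw":0},{"ax":0,"ay":0,"az":0,"x":-0.149,"y":0.066,"z":0.018,"claw":0},{"ax":0,"ay":0,"az":0,"x":-0.149,"y":0.066,"z":0.01,"claw":0},{"ax":0,"ay":0,"az":0,"x":-0.149,"y":0.066,"z":0.006,"claw":0},{"ax":0,"ay":0,"az":0,"x":-0.149,"y":0.066,"z":0.006,"claw":0}]'

```text
time_s: 13.4
tool_pos: [0.4974, -0.125, 0.0928]
tool_rot: [179.9, -0.0, 90.0]
force: [-0.5, -0.7, 0.4]
grip_width: 0.0005
```

Call:
step_arm --series '[{"ax":0,"ay":0,"az":0,"x":0,"y":0,"z":-0.001,"claw":0},{"ax":0,"ay":0,"az":0,"x":0,"y":0,"z":-0.002,"claw":0},{"ax":0,"ay":0,"az":0,"x":0,"y":0,"z":-0.002,"claw":0}]'

```text
time_s: 13.7
tool_pos: [0.4974, -0.1245, 0.0908]
tool_rot: [179.9, -0.0, 90.0]
force: [0.4, 0.0, 1.3]
grip_width: 0.0006
```

Call:
step_arm --series '[{"ax":0,"ay":0,"az":0,"x":0,"y":0,"z":-0.001,"claw":0},{"ax":0,"ay":0,"az":0,"x":0,"y":0,"z":-0.001,"claw":0}]'

```text
time_s: 13.9
tool_pos: [0.4974, -0.1247, 0.0904]
tool_rot: [179.9, 0.0, 90.0]
force: [0.8, -0.3, 4.9]
grip_width: 0.0006
```

Call:
step_arm --series '[{"ax":0,"ay":0,"az":0,"x":0,"y":0,"z":-0.001,"claw":0},{"ax":0,"ay":0,"az":0,"x":0,"y":0,"z":-0.001,"claw":0}]'

```text
time_s: 14.1
tool_pos: [0.4974, -0.1246, 0.0897]
tool_rot: [179.9, 0.0, 90.0]
force: [-0.8, -0.5, 6.5]
grip_width: 0.0002
```

The middle of lid 4 meets the finger at 90.5 mm, 3 mm high, which confirms it is the unclipped lid. I'll keep pushing.

Call:
step_arm --series '[{"ax":0,"ay":0,"az":0,"x":0,"y":0,"z":-0.001,"claw":0},{"ax":0,"ay":0,"az":0,"x":0,"y":0,"z":-0.001,"claw":0}]'

```text
time_s: 14.3
tool_pos: [0.4974, -0.1246, 0.0888]
tool_rot: [179.9, 0.1, 90.0]
force: [-0.3, -0.3, 6.2]
grip_width: 0.0006
```

Call:
step_arm --series '[{"ax":0,"ay":0,"az":0,"x":0,"y":0,"z":-0.001,"claw":0},{"ax":0,"ay":0,"az":0,"x":0,"y":0,"z":-0.001,"claw":0}]'

```text
time_s: 14.5
tool_pos: [0.4974, -0.1247, 0.0878]
tool_rot: [179.9, 0.1, 90.0]
force: [-1.4, 0.2, 7.6]
grip_width: 0.0004
```

Call:
step_arm --series '[{"ax":0,"ay":0,"az":0,"x":0,"y":0,"z":-0.001,"claw":0},{"ax":0,"ay":0,"az":0,"x":0,"y":0,"z":-0.001,"claw":0}]'

```text
time_s: 14.7
tool_pos: [0.4974, -0.1246, 0.0874]
tool_rot: [179.9, 0.1, 90.0]
force: [-2.0, -0.1, 11.5]
grip_width: 0.0006
```

Down to 87.4 mm, the height of the other lids. I'll press slightly harder to about 16 N, then release and recheck both ends.

Call:
step_arm --series '[{"ax":0,"ay":0,"az":0,"x":0,"y":0,"z":-0.0005,"claw":0},{"ax":0,"ay":0,"az":0,"x":0,"y":0,"z":-0.0005,"claw":0},{"ax":0,"ay":0,"az":0,"x":0,"y":0,"z":-0.0005,"claw":0}]'

```text
time_s: 15.0
tool_pos: [0.4975, -0.1247, 0.0874]
tool_rot: [179.9, 0.1, 90.0]
force: [-3.8, 0.4, 14.4]
grip_width: 0.0001
```

Call:
step_arm --series '[{"ax":0,"ay":0,"az":0,"x":0,"y":0,"z":0.01,"claw":0},{"ax":0,"ay":0,"az":0,"x":0.001,"y":-0.035,"z":0.017,"claw":0},{"ax":0,"ay":0,"az":0,"x":0.002,"y":-0.065,"z":0.012,"claw":0},{"ax":0,"ay":0,"az":0,"x":0.002,"y":-0.065,"z":0.005,"claw":0},{"ax":0,"ay":0,"az":0,"x":0.002,"y":-0.065,"z":0.003,"claw":0},{"ax":0,"ay":0,"az":0,"x":0.002,"y":-0.065,"z":0.003,"claw":0}]'

```text
time_s: 15.6
tool_pos: [0.4983, -0.1884, 0.0879]
tool_rot: [-180.0, -0.0, 90.0]
force: [0.4, 0.4, 0.3]
grip_width: 0.0006
```

Call:
step_arm --series '[{"ax":0,"ay":0,"az":0,"x":0,"y":0,"z":-0.001,"claw":0},{"ax":0,"ay":0,"az":0,"x":0,"y":0,"z":-0.0015,"claw":0},{"ax":0,"ay":0,"az":0,"x":0,"y":0,"z":-0.0015,"claw":0}]'

```text
time_s: 15.9
tool_pos: [0.4988, -0.1878, 0.0874]
tool_rot: [-180.0, -0.0, 90.1]
force: [-2.1, 0.7, 6.0]
grip_width: 0.0002
```

Call:
step_arm --series '[{"ax":0,"ay":0,"az":0,"x":0,"y":0,"z":-0.001,"claw":0},{"ax":0,"ay":0,"az":0,"x":0,"y":0,"z":-0.001,"claw":0}]'

```text
time_s: 16.1
tool_pos: [0.4988, -0.1878, 0.0874]
tool_rot: [-180.0, 0.0, 90.1]
force: [-4.9, 2.3, 11.4]
grip_width: 0.0004
```

The mug-side end is solid at 87.4 mm. Now the other end, then retreat.

Call:
step_arm --series '[{"ax":0,"ay":0,"az":0,"x":0,"y":0,"z":0.014,"claw":0},{"ax":0,"ay":0,"az":0,"x":0,"y":0.045,"z":0.018,"claw":0},{"ax":0,"ay":0,"az":0,"x":-0.002,"y":0.09,"z":0.018,"claw":0},{"ax":0,"ay":0,"az":0,"x":-0.003,"y":0.13,"z":0.014,"claw":0},{"ax":0,"ay":0,"az":0,"x":-0.003,"y":0.13,"z":0.007,"claw":0},{"ax":0,"ay":0,"az":0,"x":-0.003,"y":0.13,"z":0.004,"claw":0},{"ax":0,"ay":0,"az":0,"x":-0.003,"y":0.13,"z":0.003,"claw":0}]'

```text
time_s: 16.8
tool_pos: [0.4953, -0.0603, 0.0885]
tool_rot: [-180.0, 0.0, 89.9]
force: [0.1, -0.1, 0.3]
grip_width: 0.0007
```

Call:
step_arm --series '[{"ax":0,"ay":0,"az":0,"x":0,"y":0,"z":-0.001,"claw":0},{"ax":0,"ay":0,"az":0,"x":0,"y":0,"z":-0.0015,"claw":0},{"ax":0,"ay":0,"az":0,"x":0,"y":0,"z":-0.0015,"claw":0}]'

```text
time_s: 17.1
tool_pos: [0.4957, -0.0605, 0.0875]
tool_rot: [180.0, 0.0, 89.9]
force: [-0.7, -1.1, 2.0]
grip_width: 0.0001
```

Call:
step_arm --series '[{"ax":0,"ay":0,"az":0,"x":0,"y":0,"z":-0.0005,"claw":0},{"ax":0,"ay":0,"az":0,"x":0,"y":0,"z":-0.0005,"claw":0}]'

```text
time_s: 17.3
tool_pos: [0.4958, -0.0605, 0.0874]
tool_rot: [180.0, 0.1, 89.9]
force: [-2.5, -1.7, 5.8]
grip_width: 0.0007
```

Call:
step_arm --series '[{"ax":0,"ay":0,"az":0,"x":0,"y":0,"z":0.02,"claw":0},{"ax":0,"ay":0,"az":0,"x":0,"y":0,"z":0.06,"claw":0},{"ax":0,"ay":0,"az":0,"x":0,"y":0,"z":0.1,"claw":0},{"ax":0,"ay":0,"az":0,"x":0,"y":0,"z":0.14,"claw":0},{"ax":0,"ay":0,"az":0,"x":0,"y":-0.04,"z":0.15,"claw":0},{"ax":0,"ay":0,"az":0,"x":-0.03,"y":-0.08,"z":0.15,"claw":0},{"ax":0,"ay":0,"az":-6,"x":-0.06,"y":-0.12,"z":0.15,"claw":0},{"ax":0,"ay":0,"az":-12,"x":-0.09,"y":-0.16,"z":0.15,"claw":0},{"ax":0,"ay":0,"az":-18,"x":-0.11,"y":-0.2,"z":0.15,"claw":0},{"ax":0,"ay":0,"az":-24,"x":-0.13,"y":-0.24,"z":0.15,"claw":0},{"ax":0,"ay":0,"az":-30,"x":-0.15,"y":-0.28,"z":0.15,"claw":0},{"ax":0,"ay":0,"az":-36,"x":-0.17,"y":-0.32,"z":0.15,"claw":0}]'

```text
time_s: 18.5
tool_pos: [0.3245, -0.3809, 0.2367]
tool_rot: [180.0, 0.0, 53.7]
force: [0.1, -0.4, -0.3]
grip_width: 0.0004
```

Call:
step_arm --series '[{"ax":0,"ay":0,"az":-6,"x":-0.03,"y":-0.04,"z":0,"claw":0},{"ax":0,"ay":0,"az":-12,"x":-0.06,"y":-0.08,"z":0,"claw":0},{"ax":0,"ay":0,"az":-18,"x":-0.08,"y":-0.12,"z":0,"claw":0},{"ax":0,"ay":0,"az":-18,"x":-0.08,"y":-0.12,"z":0,"claw":0}]'

```text
time_s: 18.9
tool_pos: [0.2395, -0.5049, 0.2356]
tool_rot: [-180.0, 0.1, 35.3]
force: [-0.3, -0.4, 0.5]
grip_width: 0.0006
```

Run:
```python
from seg import *
from cell import status
ims={}
for n in("top","side"):
    im=vision.read_camera(n);cv2.imwrite(f"pics/{n}9.png",im[:,:,::-1]);ims[n]=im
for c in lids("top",ims["top"])[1]:
    r=cv2.minAreaRect(onz("top",c[:,0],.075)[:,:2].astype(np.float32));print(np.round(r[0],4),np.round(r[1],3),round(r[2],1))
o=status.get_obs();print(o["tool_pos"],o["force"],o["time_s"])
t=ims["top"][155:290,155:435,::-1];s=ims["side"][140:360,150:400,::-1]
a=cv2.imread("pics/side0.png")[140:360,150:400]
cv2.imwrite("pics/fin.png",cv2.resize(cv2.hconcat([a,s]),None,fx=1.6,fy=1.6,interpolation=2))
```

```text
[0.4957 0.073 ] [0.18  0.115] 89.8
[ 0.4973 -0.126 ] [0.184 0.118] 89.7
[0.6368 0.0753] [0.18  0.116] 89.8
[ 0.6425 -0.1263] [0.117 0.182] 3.6
[ 0.2448248  -0.49986766  0.23592337] [ 0.88281151  0.341581   -0.40188262] 19.0
```

View pics/fin.png

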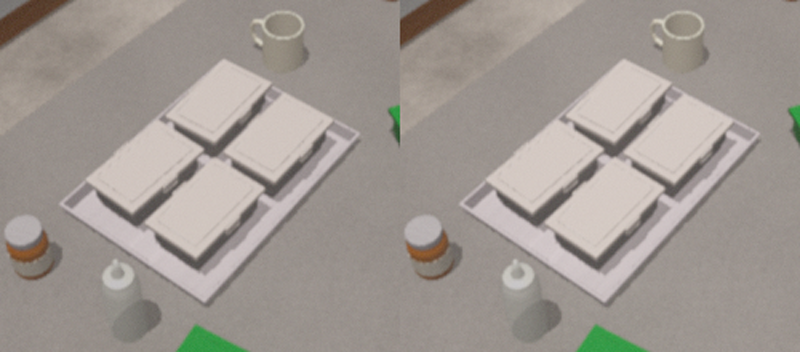

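View pics/top9.png

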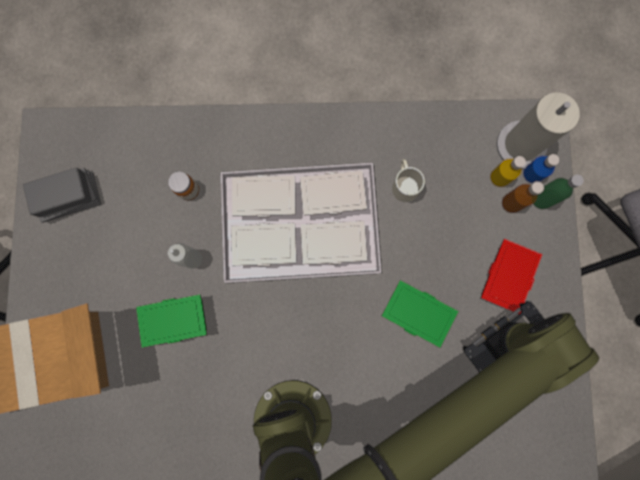

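The final views match the first ones: lids at the same pixels, jar (182,185), bottle (180,254) and mug (410,183) unmoved, and the arm well clear at about (515,335). I'm handing the job in.

```bash
python3 -c "
from cell import workorder
print(workorder.sign_off())"
```

```text
the job is handed in; nothing more can be done
None
```

The unclipped lid is now seated: it was on the near-right box, closest to the robot on the mug's side. I don't know which letter that box carries. The job was handed in at about 19 s of the 58 s allowed.

**Finding it:** I pressed both ends of all four lids with the closed fingertips.
- **The other three lids:** each stopped solid at a tool height of 87.4–87.5 mm at both ends.
- **The near-right lid:** it stopped at about 88.4 mm at both ends. The side camera showed it tipped, and its middle met the finger 3 mm high, at 90.5 mm.

**Seating it:** I pushed on the middle until it stopped solid at 87.4 mm, reaching about 14 N.

**Last checks:**
- **Lid:** pressed again, both ends of that lid were solid at 87.4 mm.
- **Positions:** in the final top picture the lids are within about 0.2 mm of where they started. The bottle, jar and mug look unmoved, and the arm is clear of everything.

**Disagreements and limits:**
- **Vision:** heights measured from the two cameras came out about 8 mm low, and the lid centres differed by 4–8 mm between views. I took the heights from touch instead.
- **Tipping force:** the light force as the lid tipped was lost in the sensor noise. I identified the lid from its stop heights and the picture.
- **First end press:** my first press on an end of that lid reached about 10 N, more than needed. It did not seat the lid.
- **Seating force:** the push showed only 6–8 N while the lid slid, below the stated 9 N.

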